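Run the banding wheel and stop it on its index

ROBOT

A 7-joint arm with a two-finger parallel gripper is mounted at the origin on a cart in front of the work surface, level with it; the furniture and walls round the work are solid. World frame = base frame: x ahead of the robot, y to its left, z up, the work surface at z = 0. Lengths are in mm, angles in rad, forces in N, time in s.
With the tool pointing down it reaches from about 425 to 875 mm from the base axis. Payload 8.4 kg.
Tool frame: the origin (TCP) lies at the very end of the fingers, on their centre line; the grasp point (between the pads) lies 19 mm behind it (env.pinch_z is the distance from the TCP to the grasp point, in mm); z points along the fingers, y is the line along which they close (so a half turn about z gives the same grasp; the last joint's range is limited). The gripper opens to 85 mm and grips with 20 to 120 N. Pads are 22 mm wide; open, the fingers measure 114 mm over their backs; the gripper's body (76 mm by 85 mm) begins 54 mm behind the grasp point. The pads swing forward as they close: fully open they stand 13 mm farther back than shut.
Start: joints at [-1.252, 0.333, 0.04, 1.465, -0.013, 1.343, -0.059], TCP at [263.736, 594.06, 231.308] pointing down, gripper open.
Joint ranges: [-2.58, 2.58], [-0.38, 2.09], [-1.3, 1.39], [0.25, 2.4], [-1.5, 4.64], [0.08, 2.09], [-2.65, 2.65]. Speed limits (rad/s): [2.22, 2.22, 2.79, 2.79, 3.14, 3.14, 3.14].

INTERFACE

Orientations are given as a rotation vector (axis times angle).
In Python, from rig import env, imaging, workorder, nets gives the robot as it stands. The module is installed in compiled form; this text tells all that it offers.
- The arm moves only by the shell command python3 -m pendant 'ROWS' [OPENING]. ROWS is JSON, a list that holds one entry, the list of rows, each a list of 6 numbers: the shift along the tool's x, y, z in m, then the turn, a rotation vector about the tool's x, y, z in degrees. A call has 1 to 10 rows; each row shifts and turns the commanded pose from where the row before left it, along the tool's axes as they then stand; what a row does not reach is not made up. A row lasts 1/8 s, in which the tool goes at most 62.5 mm and 10.7 degrees, less where a joint would pass 70% of its speed; a pose out of reach is approached as far as the arm can. A call is refused whole if a number of a shift passes 0.0625 or a number of a turn 10.7, either way. A call with a gripper value outside its range is refused whole. OPENING is the gripper command: -1 is shut, 1 is fully open, values between are in proportion, set as the call begins (- or left out, the last holds). The fingers move at their own pace and stop on an object; the grip force is fixed at half the most. Time passes only in rows, so rows that do not move let the fingers close. It gives the time, the measured TCP pose, the force, the opening and the grip force at its end, in the units of the state.
- env.read_state(): the state, without advancing time (a new reading comes with each control period).
- imaging.snapshot(name): name is "side" or "top"; returns (picture, depth): 480x640x3 uint8, red, green, blue; 480x640 float32, mm along the optical axis (not along the pixel's ray), 0 where there is no reading.
- imaging.calibration(name): a dict with "fx", "fy", "cx", "cy" (pixels), "k1" (the pictures are not rectified: a ray, as slopes to the right and down, at radius r is drawn at 1 + k1 r^2 times it, then the intrinsics apply), "rvec" (rotation vector, rad) and "tvec" (3), from world to camera coordinates, as OpenCV has them. Camera axes: x right, y down, z forward; pixel columns grow to the right and rows downward; lengths in mm; the calibration is good to about 2 mm. A picture is of the moment at which its call begins. calibration takes no time and is no camera call.
- workorder.finish_job(): hands the job in; it is judged then, once.
Trained networks look in the newest picture that a camera, given by its name, has taken for a name from the list of things; names that differ only in an ending like _2 or _b are one class to them, and where a whole thing is asked for, a point or a joint stands for the part that bears it (a point fixed in the world has none). Each returns a list of dicts, best first, with "conf" (0 to 1); they miss things now and then, are a little off and sometimes report something else, mostly with a low value. They report only what shows in the picture. A call takes as long as a camera call.
- nets.recognise(camera, name): "rect" ([left, top, right, bottom] in pixels, round what is visible of it).
- nets.trace(camera, name): "pixels" (480x640 bool, what is visible of it) and "rect" ([left, top, right, bottom] in pixels, round what is visible of it).
The state is a dict: "time": time; "q": joint angles; "qvel": joint speeds; "joint_efforts": joint torques, N m; "eef_pos": TCP position; "ee_rot": TCP orientation; "ft_force": force on the tool from outside, world axes, zero at the start; "torque": the same for the moment, N m; "grip_width": opening from 0.0 (shut) to 1.0 (fully open); "grip_force": force on a finger pad.
Only numpy, scipy, OpenCV 4.12 (cv2) and the standard library are available. Lean on these libraries where they do the work, as an engineer would, in place of code of your own. Each camera call takes 0.05 s, during which the arm holds its last target. There are 200 camera calls.

TASK

The small white bowl on the decorator's banding wheel is about to get its border: with a fingertip, flick the head of the wheel briskly round so that it runs on by itself, untouched, for at least four seconds, to see that the bowl runs true; then brake the rim with a fingertip so that the index line on the head stops at the pointer on the base, to within a finger's breadth (15 mm). Do not touch the bowl, and leave the things around where they stand. Finish still holding: the fingertip stays resting on the head and keeps it still at the mark.

Things in the scene. Friction and masses are not known exactly. Their poses are not given: they have to be found in the camera images.
- banding_wheel: base of the banding wheel, a dark green cast foot about 145 mm across, fixed to the bench. Origin on the wheel's upright axis at bench height; the pointer stands on its local -x side. The head on it turns without end either way on an oiled bearing: set going at 1 rad/s it still does about 0.6 rad/s four seconds later and runs on for nearly twenty seconds.
- banding_wheel_head: head of the banding wheel: a flat grey iron disc 211 mm across, its level top 90 mm above the bench, its rim 19 mm thick. Origin on the axis at bench height, z up, local +x along the index line. Turns about z only; pressing from above does not tilt it. About 1.3 kg, inertia 0.007 kg m2; a few newtons of fingertip on top near the rim carry it along or stop it almost at once.
- index_mark (a point): outer end of the index line, on top of the head 104 mm from the axis. The line is a light metal strip let flush into the grey head, 5 mm wide and 40 mm long, running radially out to the rim, with a round dot of 11 mm at its inner end.
- pointer_tip (a point): tip of the pointer, 109 mm from the axis, level with the head's top. The pointer is a bent steel strap 12 mm wide fixed to the base: out under the head, up at 127 mm from the axis to 92 mm above the bench, a narrow blade pointing inward at the rim. It does not turn. It stands on the robot's side of the wheel, up to 40 degrees either side of straight towards the robot.
- bowl: small white round bowl standing loose at the centre of the head and turning with it, 84 mm across the lip, 42 mm foot, 42 mm high, 0.14 kg. Origin at the centre of its underside. The flat ring of the head from 42 to 105 mm from the axis is free all round. Not to be touched or shifted.
- enamel_mug: white enamel mug with a dark lip and a handle, 89 mm high, about 160 mm over the handle, standing loose to the right of the wheel; a bystander. Origin at its underside.
- gilt_pot: small white porcelain pot with a cork, 42 mm across and 46 mm high, standing loose to the left of the wheel; a bystander. Origin at its underside.
- pigment_jar: round glass jar of pale blue powder with a grey lid, 50 mm across and 52 mm high, standing loose at the far left of the wheel; a bystander. Origin at its underside.

How it is judged (in metres and radians):
On the way, in this order (a step that is already met when the one before it is completed fails the run):
1. the head runs on by itself, untouched, for four seconds (faster than 0.4 rad/s throughout) (angular speed of banding_wheel_head above 0.4 rad/s and contact force between each of the arm, the fingers and banding_wheel_head below 0.05 N), for 4 s.
2. a fingertip on the head has brought it to a stop with the index line at the pointer (contact force between the fingers and banding_wheel_head above 0.3 N and angular speed of banding_wheel_head below 0.05 rad/s and horizontal distance between index_mark and pointer_tip below 0.016 m), for 0.2 s.
At the end, for the whole second after the job is handed in: The head stands still (under 0.05 rad/s) with the outer end of its index line within 16 mm of the pointer's tip, seen from above (15 mm along the rim), a fingertip rests on the head with at least 0.3 N, and the bowl stands upright within 10 mm of the wheel's axis (all of step 2 and horizontal distance between bowl and banding_wheel below 0.01 m and angle between bowl's own z axis and vertical below 0.1 rad); the arm keeps its last pose, push and grip.
It fails at once if the bowl is touched (contact force between any of the fingers, the arm and bowl above 0.3 N).
It fails at once if the bowl is lifted, tipped or thrown more than 10 mm off the middle of the wheel (horizontal distance between bowl and banding_wheel above 0.01 m or height (world z) of bowl above 0.1 m or angle between bowl's own z axis and vertical above 0.2 rad).
It fails at once if the mug, the pot or the jar is moved by more than 20 mm (distance of any of enamel_mug, gilt_pot, pigment_jar from where it was at the start of the episode above 0.02 m).
It also fails if it takes over 48 s, if anything falls off the work surface, if the arm or the gripper's body presses on something with over 40 N, if the wrist force passes 120 N, or if a joint passes its speed limit or range.

## Working session

There is one attempt and no reset: what is moved stays moved. The work goes in short steps, Python scripts to look and compute and a shell command to move; the robot and the scene stay as the last step left them, time stands still between calls to the robot, and variables do not carry over. Pictures are saved under pics/ and viewed, at most 10 in all, crops included, and the job is handed in when it is done.

```bash
ls; mkdir -p pics; cat > h.py <<'E'
import numpy as np, cv2
from rig import env, imaging, workorder, nets
def cal(n):
    c=imaging.calibration(n); R,_=cv2.Rodrigues(np.array(c["rvec"],float)); return c,R,np.array(c["tvec"],float).ravel()
def K(c): return np.array([[c["fx"],0,c["cx"]],[0,c["fy"],c["cy"]],[0,0,1.]]),np.array([c["k1"],0,0,0,0.])
def ray(n,uv):
    c,R,t=cal(n); k,d=K(c); p=cv2.undistortPoints(np.array(uv,float).reshape(-1,1,2),k,d).reshape(-1,2)
    return -R.T@t,(np.c_[p,np.ones(len(p))])@R
def onz(n,uv,z):
    o,d=ray(n,uv); return o+d*((z-o[2])/d[:,2])[:,None]
def proj(n,P):
    c,R,t=cal(n);k,d=K(c); return cv2.projectPoints(np.array(P,float).reshape(-1,1,3),cv2.Rodrigues(R)[0],t,k,d)[0].reshape(-1,2)
def snap(n,f=None):
    im,dp=imaging.snapshot(n)
    if f: cv2.imwrite("pics/"+f,im[:,:,::-1])
    return im,dp
E
python3 - <<'E'
from h import *
for n in("top","side"):
    im,dp=snap(n,n+"0.png"); c,R,t=cal(n); print(n,"cam at",(-R.T@t).round())
    for o in("banding_wheel_head","bowl","pointer_tip","index_mark","enamel_mug","gilt_pot","pigment_jar","banding_wheel"):
        r=nets.recognise(n,o)
        print(o,[(np.round(x["rect"]).tolist(),round(x["conf"],2)) for x in r[:2]], onz(n,[[(r[0]["rect"][0]+r[0]["rect"][2])/2,(r[0]["rect"][1]+r[0]["rect"][3])/2]],90).round() if r else "")
s=env.read_state();print(s)
E
```

```text
pics
top cam at [ 379.   66. 1218.]
banding_wheel_head [([263.0, 178.0, 366.0, 276.0], 0.78)] [[556.  86.  90.]]
bowl [([297.0, 204.0, 334.0, 242.0], 0.64)] [[564.  84.  90.]]
pointer_tip [([263.0, 177.0, 363.0, 287.0], 0.6)] [[545.  90.  90.]]
index_mark [([263.0, 174.0, 364.0, 272.0], 0.62)] [[564.  88.  90.]]
enamel_mug [([421.0, 219.0, 486.0, 289.0], 0.89)] [[ 490. -206.   90.]]
gilt_pot [] 
pigment_jar [([208.0, 190.0, 232.0, 217.0], 0.96)] [[611. 289.  90.]]
banding_wheel [([262.0, 177.0, 362.0, 282.0], 0.72)] [[549.  91.  90.]]
side cam at [611. 925. 725.]
banding_wheel_head [([243.0, 216.0, 369.0, 295.0], 0.81)] [[558. 101.  90.]]
bowl [([281.0, 218.0, 331.0, 257.0], 0.64)] [[555.  49.  90.]]
pointer_tip [] 
index_mark [([243.0, 218.0, 367.0, 296.0], 0.85)] [[560. 104.  90.]]
enamel_mug [([288.0, 150.0, 357.0, 217.0], 0.89), ([257.0, 351.0, 292.0, 398.0], 0.6)] [[ 512. -135.   90.]]
gilt_pot [] 
pigment_jar [([317.0, 364.0, 345.0, 394.0], 0.54)] [[540. 373.  90.]]
banding_wheel [([245.0, 221.0, 378.0, 319.0], 0.68)] [[551. 139.  90.]]
{'time': 0.9, 'q': array([-1.25220769,  0.33318171,  0.03991521,  1.46539714, -0.01338643,
        1.34331984, -0.05849498]), 'qvel': array([ 0.00106028,  0.00056628,  0.00136054, -0.0002666 ,  0.0005667 ,
       -0.00088839,  0.00176347]), 'joint_efforts': array([-1.44732644e-04, -6.58274961e+01,  1.36287589e+00, -4.05834818e+01,
        1.66665396e-02,  2.85831586e-03,  3.55709471e-05]), 'eef_pos': array([263.74258785, 594.05173884, 231.32133215]), 'ee_rot': array([ 6.51554272e-01,  3.07328137e+00, -6.46345684e-05]), 'ft_force': array([ 0.26884867, -1.08873126, -0.11443594]), 'torque': array([ 0.01764067, -0.01258814, -0.01113076]), 'grip_force': 0.0, 'grip_width': 1.0004575030072556}
```

```bash
python3 - <<'E'
import cv2,numpy as np
a=cv2.imread("pics/top0.png")[160:310,190:390];cv2.imwrite("pics/a.png",cv2.resize(a,None,fx=4,fy=4,interpolation=cv2.INTER_CUBIC))
a=cv2.imread("pics/side0.png")[130:430,200:500];cv2.imwrite("pics/b.png",cv2.resize(a,None,fx=2,fy=2,interpolation=cv2.INTER_CUBIC))
E
```

```text
(no output)
```

View pics/a.png

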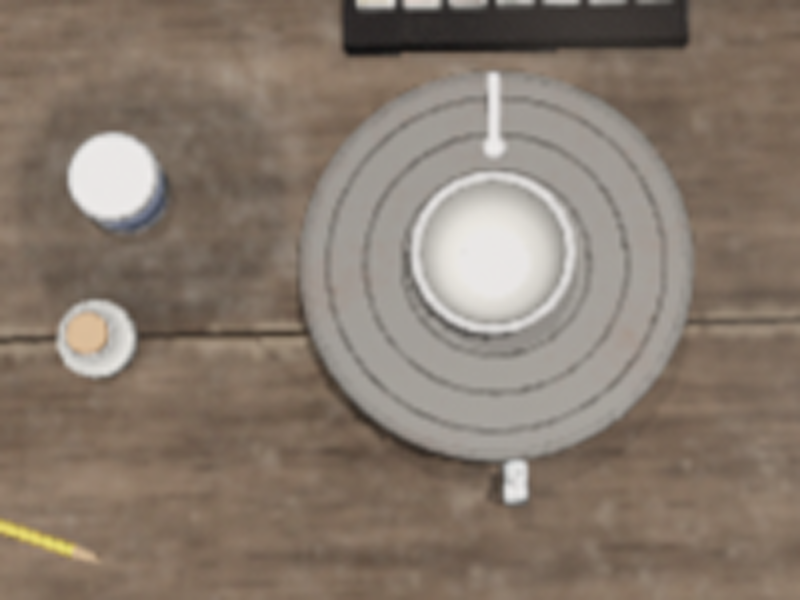

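View pics/b.png

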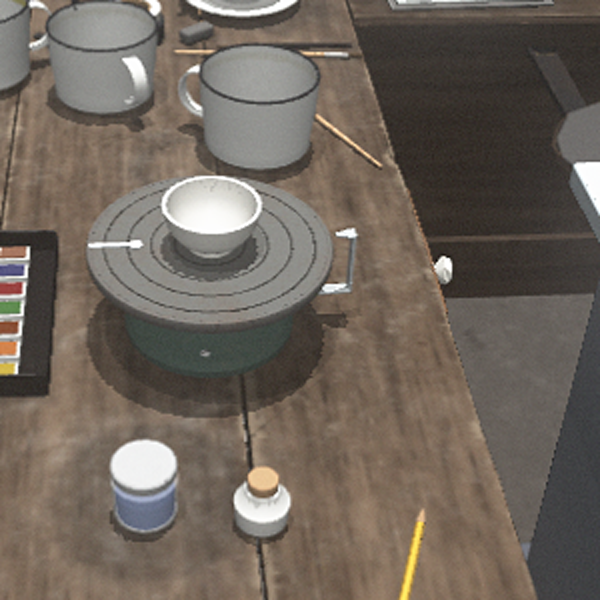

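The top view shows the wheel centred at about (314,226), with the index line pointing to the far side, its outer end at (313.5,178). The pointer tip is at about (319,275). The pot and jar are on the left and the mug is on the right; the side view agrees.

```bash
python3 - <<'E'
from h import *
im=cv2.imread("pics/top0.png")
P=onz("top",[[190+300/4,160+266/4],[190+692/4,160+266/4],[190+496/4,160+72/4],[190+496/4,160+460/4],[190+494/4,160+73/4],[190+516/4,160+463/4]],90)
print(P.round(1)); c=np.array([(P[2,0]+P[3,0])/2,(P[0,1]+P[1,1])/2]);print("c",c)
Q=onz("side",[[200+88/2,130+251/2],[200+332/2,130+251/2],[200+210/2,130+175/2],[200+210/2,130+322/2],[200+345/2,130+233/2]],90);print(Q.round(1))
for p in P[4:]: print(np.hypot(*(p[:2]-c)),np.degrees(np.arctan2(*(p[:2]-c)[::-1])))
E
python3 -m pendant '[[[0,0,0,0,0,-8],[0,0,0,0,0,-8],[0,0,0,0,0,-8]]]' -1
```

```text
[[558.7 191.8  90. ]
 [553.5 -17.3  90. ]
 [662.2  84.9  90. ]
 [452.7  89.4  90. ]
 [661.7  86.   90. ]
 [450.9  78.9  90. ]]
c [557.46348468  87.29379356]
[[662.3  95.7  90. ]
 [456.2 104.8  90. ]
 [553.2 -14.2  90. ]
 [564.7 191.6  90. ]
 [441.5  79.9  90. ]]
104.22628096102842 -0.7048937144270211
106.89937054365234 -175.4872665166078
time: 1.27
eef_pos: [263.7, 594.1, 231.3]
ee_rot: [0.009, -3.142, 0.0]
ft_force: [0.0, -0.5, 0.1]
grip_width: 0.376
grip_force: 0.0
```

```bash
python3 -m pendant '[[[-0.017,-0.021,0,0,0,0],[-0.034,-0.042,0,0,0,0],[-0.034,-0.042,0,0,0,0],[-0.034,-0.042,0,0,0,0],[-0.034,-0.042,0,0,0,0],[-0.034,-0.042,0,0,0,0],[-0.034,-0.042,0,0,0,0],[-0.034,-0.042,0,0,0,0],[-0.034,-0.042,0,0,0,0],[-0.034,-0.042,0,0,0,0]]]' -1
```

```text
time: 2.52
eef_pos: [588.1, 194.0, 231.6]
ee_rot: [-0.002, 3.141, 0.0]
ft_force: [0.6, 1.0, 0.2]
grip_width: 0.0
grip_force: 0.0
```

```bash
python3 -m pendant '[[[-0.006,-0.012,0.03,0,0,0],[-0.006,-0.012,0.05,0,0,0],[0,0,0.032,0,0,0],[0,0,0.009,0,0,0],[0,0,0,0,0,0]]]'; python3 - <<'E'
from h import *
im,_=snap("side"); cv2.imwrite("pics/c.png",cv2.resize(im[100:350,200:450],None,fx=2.4,fy=2.4)[:,:,::-1])
E
```

```text
time: 3.15
eef_pos: [599.3, 171.8, 110.8]
ee_rot: [0.002, -3.142, -0.0]
ft_force: [0.6, 0.3, 0.6]
grip_width: -0.001
grip_force: 0.0
```

View pics/c.png

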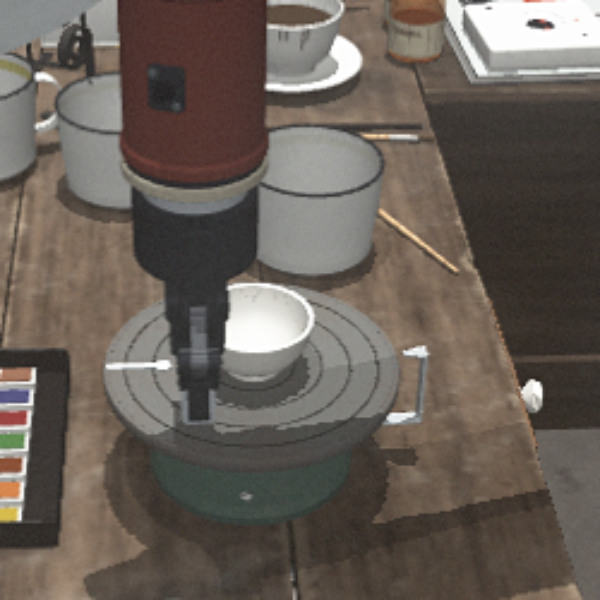

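The fingertip hangs over the left ring of the head, about (198,415) in the crop. It is clear of the bowl, and the pointer is visible at (425,352).

```bash
python3 -m pendant '[[[0,0,0.012,0,0,0],[0,0,0.006,0,0,0],[0,0,0,0,0,0]]]'; python3 -m pendant '[[[0,0,0.0015,0,0,0],[0,0,0,0,0,0]]]'
```

```text
time: 3.58
eef_pos: [598.8, 171.4, 91.8]
ee_rot: [0.002, -3.141, 0.001]
ft_force: [-0.6, -0.1, -1.0]
grip_width: 0.0
grip_force: 0.0
time: 3.82
eef_pos: [599.3, 171.4, 90.9]
ee_rot: [-0.002, 3.141, 0.0]
ft_force: [0.5, -0.8, -0.3]
grip_width: -0.0
grip_force: 0.0
```

```bash
python3 -m pendant '[[[0,0,0.0015,0,0,0],[0,0,0,0,0,0]]]'; python3 -m pendant '[[[0,0,0.001,0,0,0],[0,0,0,0,0,0]]]'
```

```text
time: 4.08
eef_pos: [599.5, 171.4, 89.8]
ee_rot: [-0.001, 3.141, 0.0]
ft_force: [-1.0, -0.7, 2.6]
grip_width: 0.003
grip_force: 1.5
time: 4.32
eef_pos: [600.2, 171.1, 89.7]
ee_rot: [-0.001, 3.139, 0.0]
ft_force: [-1.0, -1.8, 10.4]
grip_width: 0.001
grip_force: 4.8
```

```bash
python3 -m pendant '[[[0.005,0,0,0,0,0],[0.010,0,0,0,0,0],[0.015,0,0,0,0,0],[0.015,0,0,0,0,0],[0.015,0,-0.012,0,0,0],[0.012,0.005,-0.03,0,0,0],[0,0.03,-0.02,0,0,0],[0,0.03,0,0,0,0]]]'; cat > track.py <<'E'
from h import *
C=np.array([558,88.5])
def idx(n="top"):
    im,_=snap(n); t=env.read_state()["time"]
    r=np.arange(66,103,1.5); th=np.radians(np.arange(0,360,1.)); rr,tt=np.meshgrid(r,th)
    P=np.stack([C[0]+rr*np.cos(tt),C[1]+rr*np.sin(tt),90+0*rr],-1).reshape(-1,3)
    uv=proj(n,P).astype(np.float32)
    v=cv2.remap(im.min(axis=2),uv[:,0].reshape(rr.shape),uv[:,1].reshape(rr.shape),cv2.INTER_LINEAR).astype(float)
    sc=np.percentile(v,25,axis=1); k=sc.argmax(); w=np.arange(-4,5); s=np.clip(sc[(k+w)%360]-np.median(sc),0,None)
    return t,(k+(w*s).sum()/s.sum())%360,sc[k],np.median(sc)
if __name__=="__main__":
    for i in range(3):
        for n in("top","side"): print(n,*np.round(idx(n),2))
    s=env.read_state();print(s["eef_pos"].round(1),s["ft_force"].round(1))
E
python3 track.py
```

```text
time: 5.32
eef_pos: [528.0, 237.5, 152.4]
ee_rot: [-0.001, 3.139, 0.003]
ft_force: [-0.1, -0.9, -0.2]
grip_width: -0.001
grip_force: 0.0
top 5.38 69.16 224.0 142.0
side 5.42 72.7 254.0 129.0
top 5.48 77.24 222.0 142.0
side 5.52 80.76 254.0 129.0
top 5.58 85.09 222.0 142.0
side 5.62 88.98 255.0 129.0
[527.1 235.1 150. ] [ 0.7  0.3 -0. ]
```

```bash
python3 -m pendant '[[[-0.009,-0.03,0,0,0,0],[-0.009,-0.035,0.02,0,0,0],[0,0,0.02,0,0,0],[0,0,0,0,0,0],[0,0,0,0,0,0],[0,0,0,0,0,0],[0,0,0,0,0,0],[0,0,0,0,0,0],[0,0,0,0,0,0],[0,0,0,0,0,0]]]';python3 track.py;  python3 -m pendant '[[[0,0,0,0,0,0],[0,0,0,0,0,0],[0,0,0,0,0,0],[0,0,0,0,0,0],[0,0,0,0,0,0],[0,0,0,0,0,0],[0,0,0,0,0,0],[0,0,0,0,0,0],[0,0,0,0,0,0],[0,0,0,0,0,0]]]';python3 track.py;python3 -m pendant '[[[0,0,0,0,0,0],[0,0,0,0,0,0],[0,0,0,0,0,0],[0,0,0,0,0,0],[0,0,0,0,0,0],[0,0,0,0,0,0],[0,0,0,0,0,0],[0,0,0,0,0,0],[0,0,0,0,0,0],[0,0,0,0,0,0]]]';python3 track.py
```

```text
time: 6.88
eef_pos: [545.2, 171.4, 110.3]
ee_rot: [0.002, -3.142, 0.0]
ft_force: [-0.0, 0.4, 0.4]
grip_width: -0.003
grip_force: 0.0
top 6.92 184.84 217.0 139.5
side 6.98 188.79 250.0 127.0
top 7.02 191.37 219.0 140.0
side 7.08 195.52 246.0 127.0
top 7.12 198.26 219.0 140.0
side 7.18 202.0 251.0 127.5
[545.2 171.3 110.3] [-0.2 -0.4 -0.5]
time: 8.43
eef_pos: [545.2, 171.3, 110.3]
ee_rot: [0.002, -3.142, 0.0]
ft_force: [-0.3, 0.1, -0.0]
grip_width: -0.0
grip_force: 0.0
top 8.48 277.81 220.0 139.0
side 8.52 271.87 203.0 126.0
top 8.57 283.21 218.0 139.0
side 8.62 272.46 203.0 126.0
top 8.68 288.19 218.0 139.0
side 8.72 270.81 203.0 126.0
[545.1 171.4 110.3] [-0.3  0.6  0.1]
time: 9.98
eef_pos: [545.2, 171.4, 110.3]
ee_rot: [0.002, -3.142, 0.0]
ft_force: [0.7, -0.3, -0.4]
grip_width: 0.002
grip_force: 0.0
top 10.02 351.37 220.0 140.0
side 10.07 352.79 250.0 127.0
top 10.12 355.4 219.0 140.0
side 10.18 356.83 251.0 128.0
top 10.22 359.47 226.0 140.0
side 10.28 0.98 253.0 127.0
[545.2 171.3 110.3] [-0.7  0.4 -0.3]
```

```bash
for i in 1 2; do python3 -m pendant '[[[0,0,0,0,0,0],[0,0,0,0,0,0],[0,0,0,0,0,0],[0,0,0,0,0,0],[0,0,0,0,0,0],[0,0,0,0,0,0],[0,0,0,0,0,0],[0,0,0,0,0,0],[0,0,0,0,0,0],[0,0,0,0,0,0]]]' >/dev/null;done; python3 track.py|grep -v side;python3 -m pendant '[[[0,0,0.005,0,0,0],[0,0,0.005,0,0,0],[0,0,0.004,0,0,0],[0,0,0,0,0,0],[0,0,0,0,0,0],[0,0,0,0,0,0],[0,0,0,0,0,0],[0,0,0,0,0,0],[0,0,0,0,0,0],[0,0,0,0,0,0]]]' ;python3 track.py
```

```text
top 12.82 219.34 153.0 139.0
top 12.92 218.38 153.0 139.0
top 13.02 219.36 153.0 139.0
[545.2 171.4 110.3] [ 0.1 -0.4  0.3]
time: 14.32
eef_pos: [545.2, 171.4, 96.3]
ee_rot: [0.002, -3.142, 0.0]
ft_force: [0.2, -0.3, -0.0]
grip_width: 0.003
grip_force: 0.0
top 14.38 207.77 152.0 140.0
side 14.42 278.54 203.0 125.0
top 14.48 207.7 152.0 140.0
side 14.52 278.97 201.0 126.0
top 14.58 203.11 150.0 140.0
side 14.62 278.05 202.0 126.0
[545.2 171.4  96.3] [-0.8  0.7  0.3]
```

```bash
python3 - <<'E'
from h import *
a,_=snap("side");b,_=snap("top")
cv2.imwrite("pics/d.png",np.hstack([cv2.resize(x,None,fx=2.5,fy=2.5) for x in (a[190:340,220:380],b[150:300,240:400])])[:,:,::-1])
E
```

```text
(no output)
```

View pics/d.png

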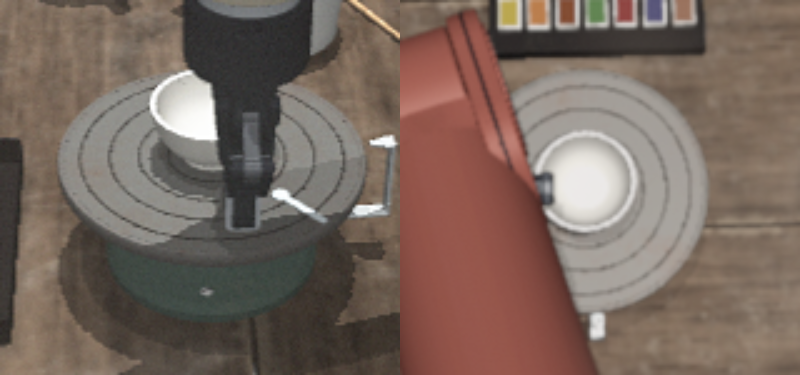

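The side view shows the index line just past the finger, its dot at (278,193) in the crop, and the pointer ahead at (380,142). The arm blocks the top view, so I'll track from the side within the sector before the pointer.

```bash
sed -i 's/k=sc.argmax()/k=110+sc[110:235].argmax()/' track.py; python3 track.py | grep -v top; python3 - <<'E'
from h import *
C=np.array([558,88.5])
for a in (184.5,): print(proj("side",[[C[0]+109*np.cos(np.radians(a)),C[1]+109*np.sin(np.radians(a)),90]]))
E
```

```text
side 14.82 135.33 224.0 125.0
side 14.92 137.11 252.0 126.0
side 15.02 139.05 251.0 126.0
[545.2 171.4  96.3] [-0.9  0.4  0.2]
[[368.01804735 246.62737149]]
```

```bash
python3 -m pendant '[[[0,0,0,0,0,0],[0,0,0,0,0,0],[0,0,0,0,0,0],[0,0,0,0,0,0],[0,0,0,0,0,0],[0,0,0,0,0,0],[0,0,0,0,0,0],[0,0,0,0,0,0],[0,0,0,0,0,0],[0,0,0.0025,0,0,0]]]' ;python3 track.py|grep -v top
```

```text
time: 16.27
eef_pos: [545.3, 171.4, 93.9]
ee_rot: [-0.002, 3.141, 0.0]
ft_force: [0.6, -0.6, 0.2]
grip_width: -0.002
grip_force: 0.0
side 16.38 161.38 240.0 126.0
side 16.48 162.74 249.0 126.0
side 16.58 164.18 244.0 126.0
[545.2 171.4  93.8] [ 0.8 -0.8 -0.4]
```

```bash
python3 -m pendant '[[[0,0,0,0,0,0],[0,0,0,0,0,0],[0,0,0,0,0,0],[0,0,0,0,0,0],[0,0,0,0,0,0],[0,0,0,0,0,0],[0,0,0,0,0,0],[0,0,0,0,0,0],[0,0,0.001,0,0,0],[0,0,0.001,0,0,0]]]' ;python3 track.py|grep -v top
```

```text
time: 17.82
eef_pos: [545.2, 171.3, 91.7]
ee_rot: [0.002, -3.142, 0.0]
ft_force: [0.1, -0.4, 0.2]
grip_width: 0.001
grip_force: 0.0
side 17.92 180.47 245.0 125.0
side 18.02 181.11 249.0 125.0
side 18.12 182.38 248.0 126.0
[545.2 171.3  91.8] [ 0.1 -0.   0.1]
```

Now brake.

```bash
python3 -m pendant '[[[0,0,0.003,0,0,0],[0,0,0,0,0,0],[0,0,0,0,0,0],[0,0,0,0,0,0],[0,0,0,0,0,0]]]' ;python3 track.py|grep -v top
```

```text
time: 18.75
eef_pos: [546.2, 171.6, 89.9]
ee_rot: [-0.002, 3.139, 0.001]
ft_force: [0.3, -1.0, 6.5]
grip_width: -0.004
grip_force: 3.4
side 18.85 182.93 252.0 125.0
side 18.95 182.94 252.0 125.0
side 19.05 182.95 252.0 125.0
[546.2 171.6  89.9] [ 0.  -0.6  7.3]
```

```bash
python3 - <<'E'
from h import *
a,_=snap("side")
cv2.imwrite("pics/e.png",cv2.resize(a[190:340,220:400],None,fx=4,fy=4)[:,:,::-1])
E
```

```text
(no output)
```

View pics/e.png

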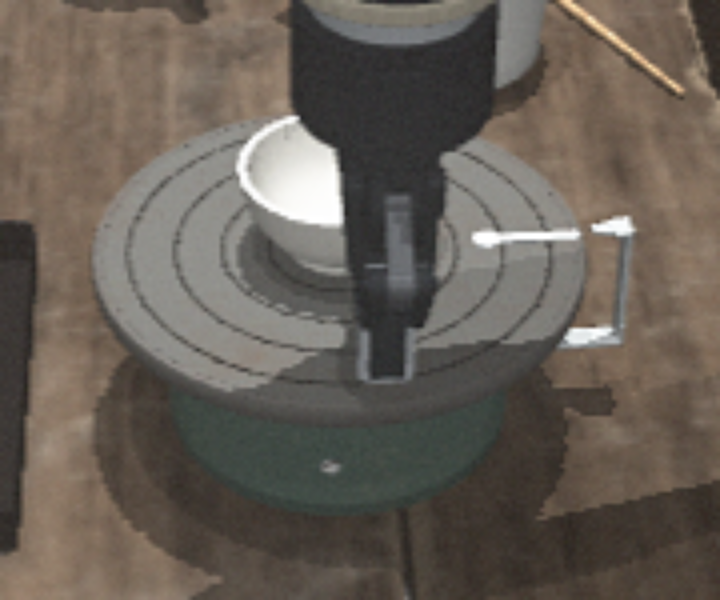

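The index line, ending at (580,235), points at the pointer tip at (592,228), and the finger is resting on the head with about 7 N.

```bash
python3 -c "
from rig import workorder
print(workorder.finish_job())"
```

```text
the job is handed in; nothing more can be done
None
```

I flicked the wheel to about 1.4 rad/s and it ran on untouched for well over four seconds. I then braked it with the index line about 3 mm from the pointer; the fingertip still holds it with about 7 N, and the job is handed in (no verdict was shown).

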